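# Show where the stray rice bowl belongs

## Robot

A 6-joint arm with a two-finger parallel gripper is mounted at the origin on a cart in front of the work surface, level with it; the furniture and walls round the work are solid. World frame = base frame: x ahead of the robot, y to its left, z up, the work surface at z = 0. Lengths are in mm, angles in rad, forces in N, time in s.
With the tool pointing down it reaches from about 350 to 775 mm from the base axis. Payload 7.3 kg.
Tool frame: the origin (TCP) lies between the finger pads; the fingertips stand 8 mm ahead of it and the grasp point (between the pads) lies 11 mm behind it; y points along the fingers, z is the direction in which the jaws open and shut, and the axes are right-handed (so a half turn about y gives the same grasp; the last joint's range is limited). The gripper opens to 92 mm and grips with 3 to 60 N. Pads are 19 mm wide; open, the fingers measure 130 mm over their backs; the gripper's body (75 mm by 190 mm) begins 47 mm behind the grasp point.
Start: joints at [-1.442, 0.342, 1.524, -0, 1.275, -0.146], TCP at [142.483, -505.314, 234.741] pointing down, gripper open.
Joint ranges: [-2.53, 2.53], [-0.77, 2.02], [0.04, 2.7], [-1, 4.14], [0.28, 2.66], [-3.11, 3.11]. Speed limits (rad/s): [2.57, 2.57, 3.14, 3.14, 3.14, 3.14].

## Interface

Orientations are given as [roll, pitch, yaw] about the fixed x, y, z axes, in that order (R = Rz(yaw) Ry(pitch) Rx(roll)).
In Python, from plant import bot, vision, job gives the robot as it stands. The module is installed in compiled form; this text tells all that it offers.
- The arm moves only by the tool arm_command, never from a script. Its argument "deltas" is a list of rows, each a list of 4 numbers: the shift along the tool's x, y, z in m, then the turn about the tool's y in degrees. In form: [[x, y, z, twist], ...]. A call has 1 to 5 rows; each row shifts and turns the commanded pose from where the row before left it, along the tool's axes as they then stand; what a row does not reach is not made up. A row lasts 1/10 s, in which the tool goes at most 50 mm and 8.59 degrees, less where a joint would pass 70% of its speed; a pose out of reach is approached as far as the arm can. A call is refused whole if a number of a shift passes 0.05 or a number of a turn 8.59, either way. A call with a gripper value outside its range is refused whole. "claw" is the closure in counts, from 0 (fully open) to 255 (shut), set as the call begins (left out, the last holds). The fingers move at their own pace and stop on an object; the grip force is fixed at half the most. Time passes only in rows, so rows that do not move let the fingers close. It gives the time, the measured TCP pose, the force and the opening at its end, in the units of the state.
- bot.get_obs(): the state, without advancing time (a new reading comes with each control period).
- vision.capture(name): name is "scene" or "top" or "wrist"; returns a dict with "img" (384x512x3 uint8, red, green, blue), "camera_matrix" (3x3 intrinsics, pixels), "world_to_cam" (4x4, takes a point from world to camera coordinates); the wrist camera has in their place "mount" (4x4, takes a point from camera to tool coordinates, whose origin is the TCP and whose axes are the tool frame's). Camera axes: x right, y down, z forward; pixel columns grow to the right and rows downward; lengths in mm; the calibration is good to about 2 mm. A picture is of the moment at which its call begins: read the wrist's pose just before it. There is no depth.
- job.close_job(): hands the job in, once; it reports no verdict.
Trained networks look in a picture, given as the dict that the camera call returned (one of the last four; its "shot" number tells which), for a name from the list of things; names that differ only in an ending like _2 or _b are one class to them, and where a whole thing is asked for, a point or a joint stands for the part that bears it (a point fixed in the world has none). Each returns a list of dicts, best first, with "confidence" (0 to 1); they miss things now and then, are a little off and sometimes report something else, mostly with a low value. They report only what shows in the picture. A call takes as long as a camera call. They do not tell look-alikes from the thing itself.
- vision.find_in(picture, name): "xyz" ([x, y, z] in mm, in the coordinates of the camera as it stood for that picture, good to about 4 mm: the middle of the surface that is visible of it).
- vision.regions_of(picture, name): "mask" (384x512 bool, what is visible of it).
The state is a dict: "time": time; "joint_positions": joint angles; "dq": joint speeds; "tau": joint torques, N m; "tool_pos": TCP position; "tcp_rot": TCP orientation; "contact_force": force on the tool from outside, world axes, zero at the start; "moment": the same for the moment, N m; "grip_width": finger opening in mm.
Only numpy, scipy, OpenCV 4.12 (cv2) and the standard library are available. Lean on these libraries where they do the work, as an engineer would, in place of code of your own. Each camera call takes 0.05 s, during which the arm holds its last target. There are 200 camera calls.

## Task

The tray has places for four upturned rice bowls of one kind, but one place is bare and its bowl is still standing on the worktop to the left of the tray. Show a helper what to do without touching anything: point straight down at that stray bowl (the same size as those on the tray, not the larger one) with the fingertips a few centimetres above its middle for about two seconds, then point in the same way at the middle of the bare place on the tray for about two seconds, and finally raise the hand until the fingertips are about 20 cm above the worktop and finish there. Do not point at any other thing: pass well above the others (at least 10 cm over their tops).

Things in the scene. Friction and masses are not known exactly. Their poses are not given: they have to be found in the camera images.
- tray: Dark drip tray with a rolled rim, 305 mm (its x) by 390 mm (its y), rim 32 mm high, fixed. Origin under its centre, on the worktop. Its four places lie at x = +-70 mm, y = +-80 mm in its frame, each marked by a round cork pad 92 mm across; three pads carry a bowl. Lies right of the middle of the worktop, turned by up to 0.1 rad.
- bare_pad: The bare place: the one cork pad (92 mm across) with no bowl on it; which of the four it is varies. Origin at the centre of the pad's upper face, 6 mm above the worktop. Neighbouring bowls stand 140 mm and 160 mm away, centre to centre. A wire rack hangs 0.69 m above the worktop, right of y = -0.27 m and beyond x = 0.45 m: keep the wrist below it.
- stray_bowl: The stray bowl: plain upturned rice bowl (foot ring up), 109 mm across, 55 mm high, standing loose on the worktop left of the tray, like the three on the tray. Origin at the centre of its underside, z up.
- big_bowl: Bystander: a larger upturned rice bowl, 122 mm across, 62 mm high, loose on the worktop left of the tray. Origin at the centre of its underside.
- mug: Bystander: a mug with a side handle, 81 mm across (113 mm with handle), 101 mm high, loose on the worktop left of the tray. Origin on its underside, in the middle of its overall footprint.
- low_tin: Bystander: a low round food tin, 86 mm across, 40 mm high, loose on the worktop left of the tray. Origin at the centre of its underside.
- tray_bowl_0: One of the three bowls already in place: upturned rice bowl, 109 mm across, 55 mm high, loose on its cork pad, its top 61 mm above the worktop. Origin at the centre of its underside.
- tray_bowl_1: One of the three bowls already in place: upturned rice bowl, 109 mm across, 55 mm high, loose on its cork pad, its top 61 mm above the worktop. Origin at the centre of its underside.
- tray_bowl_2: One of the three bowls already in place: upturned rice bowl, 109 mm across, 55 mm high, loose on its cork pad, its top 61 mm above the worktop. Origin at the centre of its underside.
Mind the look-alikes: they are no part of the job. What is shaped like the stray_bowl but blue is not meant.

How it is judged:
By the outcome, as a careful person would: the job done as asked, in the order asked, and still so for the second after the job is handed in, with the robot touching nothing.
It also fails if it takes over 48 s, if anything falls off the work surface, if the arm or the gripper's body presses on something with over 40 N, if the wrist force passes 120 N, or if a joint passes its speed limit or range.

## Working session

There is one attempt and no reset: what is moved stays moved. The work goes in short steps, Python scripts to look and compute and a tool call to move; the robot and the scene stay as the last step left them, time stands still between calls to the robot, and variables do not carry over. Pictures are saved under pics/ and viewed, about 8 in all and at most 12, crops included, and the job is handed in when it is done.

Besides the shell and the picture viewer there is one more tool, called by a JSON object that holds its "api" and its "payload", one argument or row to a line. arm_command: Moves the arm, as the interface text tells. Its arguments: {"type":"object","properties":{"deltas":{"type":"array","items":{"type":"array","items":{"type":"number"}}},"claw":{"type":"number"}},"required":["deltas"]}

```bash
mkdir -p pics; cat > h.py <<'E'
import numpy as np, cv2
from plant import bot, vision, job
def world(p,c):
    T=np.linalg.inv(c["world_to_cam"]); return T[:3,:3]@np.array(p)+T[:3,3]
def ray(c,uv,z):
    T=np.linalg.inv(c["world_to_cam"]); d=T[:3,:3]@np.linalg.solve(c["camera_matrix"],[uv[0],uv[1],1.]); o=T[:3,3]
    return o+d*(z-o[2])/d[2]
def proj(c,p):
    q=c["world_to_cam"]@np.append(p,1.); q=c["camera_matrix"]@q[:3]; return q[:2]/q[2]
E
python3 - <<'E'
from h import *
o=bot.get_obs(); print(o["time"],o["tool_pos"],o["tcp_rot"],o["grip_width"])
for n in ["top","scene"]:
    c=vision.capture(n); cv2.imwrite(f"pics/{n}1.png",c["img"][:,:,::-1])
    print(n,np.linalg.inv(c["world_to_cam"])[:3,3].round())
    for k in ["bare_pad","stray_bowl","big_bowl","mug","low_tin","tray_bowl_0","tray"]:
        for d in vision.find_in(c,k):
            w=world(d["xyz"],c); print(k,round(d["confidence"],2),w.round(),proj(c,w).round())
print(bot.get_obs()["time"])
E
```

```text
0.0 [ 142.42765259 -504.89786543  234.06490444] [-1.57229662e+00  2.04955605e-04 -2.86677737e+00] 91.90158243410573
top [ 338.  139. 1110.]
stray_bowl 0.85 [307. 508.  39.] [128. 241.]
stray_bowl 0.23 [559. -52.  41.] [317. 162.]
big_bowl 0.56 [563. 230.  41.] [225. 158.]
big_bowl 0.51 [ 510. -147.    5.] [345. 180.]
low_tin 0.78 [575. 355.  35.] [184. 154.]
tray_bowl_0 0.73 [561. -53.  41.] [317. 161.]
tray_bowl_0 0.62 [424. -60.  42.] [319. 206.]
tray_bowl_0 0.6 [ 435. -211.   45.] [370. 203.]
tray 0.78 [ 507. -149.    4.] [346. 181.]
scene [-224.  698.  845.]
bare_pad 0.69 [549. -37.  36.] [272. 150.]
stray_bowl 0.74 [283. 530.  36.] [161. 308.]
stray_bowl 0.69 [418. 387.  39.] [182. 239.]
big_bowl 0.6 [549. 248.  41.] [198. 188.]
mug 0.71 [411. 240.  79.] [229. 203.]
low_tin 0.8 [563. 367.  37.] [159. 205.]
tray_bowl_0 0.83 [ 444. -190.   43.] [330. 145.]
tray_bowl_0 0.7 [411. -40.  40.] [304. 170.]
tray_bowl_0 0.6 [548. -38.  36.] [273. 150.]
tray 0.95 [ 537. -107.    8.] [290. 150.]
0.8
```

View pics/top1.png

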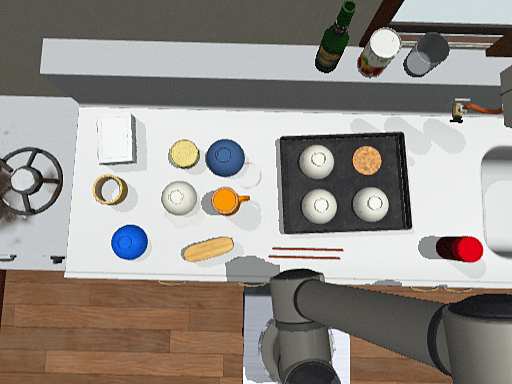

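View pics/scene1.png

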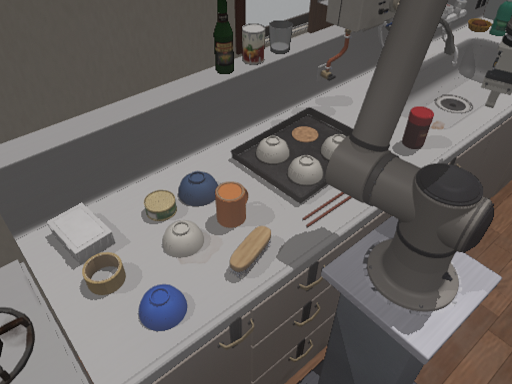

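Top view: the candidates for the stray bowl are the white bowl (179,198), the dark blue large bowl (225,158) and the bright blue bowl (129,242). The white one fits because it is plain like the tray bowls; the blue one is excluded by the task and the dark blue one is the larger bowl. The bare cork pad is at (367,160). I'll confirm with a crop and measure.

```bash
python3 - <<'E'
from h import *
c=vision.capture("top"); im=c["img"]
hsv=cv2.cvtColor(im,cv2.COLOR_RGB2HSV)
# pad
m=((hsv[:,:,1]>90)&(hsv[:,:,2]>110)).astype(np.uint8); m[:,:345]=0;m[:,390:]=0;m[:140]=0;m[185:]=0
ys,xs=np.nonzero(m); e=cv2.fitEllipse(cv2.convexHull(np.c_[xs,ys].astype(np.float32))); print("pad",e,ray(c,e[0],6).round(1), "centroid",ray(c,(xs.mean(),ys.mean()),6).round(1))
for uv in [(179,197),(179,198)]: print("foot",ray(c,uv,55).round(1))
for n in ["stray_bowl","tray_bowl_0"]:
  for d in vision.regions_of(c,n):
    k=d["mask"]; ys,xs=np.nonzero(k); print(n,round(d["confidence"],2),xs.mean().round(1),ys.mean().round(1),k.sum(),xs.min(),xs.max(),ys.min(),ys.max(),ray(c,(xs.mean(),ys.mean()),20).round(1))
# predicted silhouette overlay helper
a=cv2.resize(im[125:275,100:260],None,fx=5,fy=5,interpolation=cv2.INTER_CUBIC)
b=cv2.resize(im[125:275,280:410],None,fx=2.4,fy=2.4)
cv2.imwrite("pics/crop1.png",cv2.resize(a,(640,600))[:,:,::-1])
s=vision.capture("scene")
for d in vision.regions_of(s,"stray_bowl"):
    k=d["mask"]; ys,xs=np.nonzero(k); print("scene",round(d["confidence"],2),xs.mean().round(1),ys.mean().round(1),ray(s,(xs.mean(),ys.mean()),25).round(1))
E
```

```text
pad ((366.5958557128906, 160.010498046875), (28.258859634399414, 29.248836517333984), 138.7630615234375) [ 575.7 -215.5    6. ] centroid [ 575.7 -215.5    6. ]
foot [439.7 360.5  55. ]
foot [436.7 360.3  55. ]
stray_bowl 0.89 129.3 241.0 1025 112 148 224 258 [305.8 511.7  20. ]
stray_bowl 0.62 179.3 197.0 1034 161 198 180 214 [443.2 366.8  20. ]
stray_bowl 0.55 224.8 157.0 1179 206 244 138 176 [571.5 231.3  20. ]
stray_bowl 0.48 346.0 181.1 9083 279 411 131 232 [ 504.7 -146.5   20. ]
tray_bowl_0 0.86 318.9 205.4 985 302 336 188 223 [427.3 -62.4  20. ]
tray_bowl_0 0.66 370.7 203.8 1034 353 389 186 222 [ 435.9 -221.9   20. ]
tray_bowl_0 0.55 316.1 160.9 917 299 333 144 178 [566.2 -53.4  20. ]
scene 0.65 182.5 238.7 [429. 380.  25.]
scene 0.57 161.7 307.0 [291.7 523.8  25. ]
```

View pics/crop1.png

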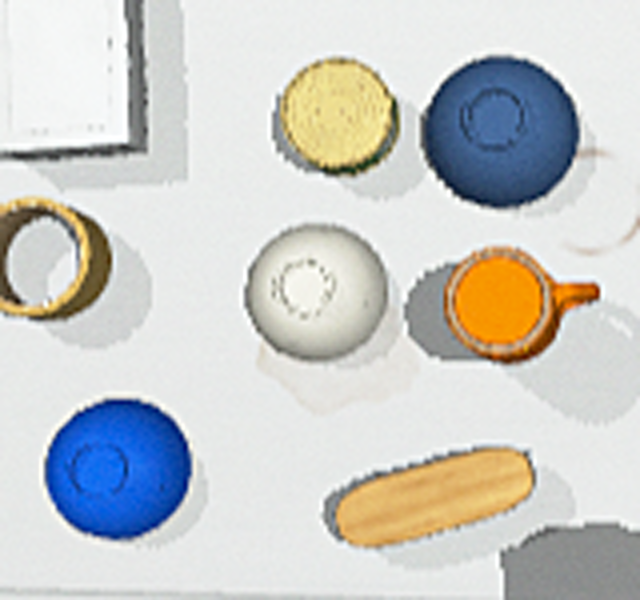

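The crop shows the white bowl (full image about 179,197, foot ring about 176,196.5) as the stray, at about (441,368). The dark blue bowl is clearly larger and the bright blue one is the look-alike. The bare pad is at (576,-215). I'll raise the hand first, then swing round in an arc.

{"api": "arm_command", "payload": {
  "deltas": [
    [0, -0.04, 0, 0],
    [0, -0.04, 0, 0],
    [-0.0345, 0, -0.013, 0],
    [-0.0345, 0, -0.013, 0],
    [-0.0345, 0, -0.013, 0]
  ],
  "claw": 255
}}

```text
time: 1.55
tool_pos: [232.2, -439.0, 315.0]
tcp_rot: [-1.57, 0.0, -2.868]
contact_force: [0.6, -0.6, -0.2]
grip_width: 56.5
```

{"api": "arm_command", "payload": {
  "deltas": [
    [-0.0345, 0, -0.013, 0],
    [-0.0345, 0, -0.013, 0],
    [-0.0345, 0, -0.013, 0],
    [-0.0345, 0, -0.013, 0],
    [-0.0345, 0, -0.013, 0]
  ]
}}

```text
time: 2.05
tool_pos: [381.0, -329.3, 314.9]
tcp_rot: [-1.57, 0.0, -2.867]
contact_force: [-0.1, -0.3, 0.5]
grip_width: 16.5
```

{"api": "arm_command", "payload": {
  "deltas": [
    [-0.0215, 0, -0.0283, 0],
    [-0.0215, 0, -0.0283, 0],
    [-0.0215, 0, -0.0283, 0],
    [-0.0215, 0, -0.0283, 0],
    [-0.0215, 0, -0.0283, 0]
  ]
}}

```text
time: 2.55
tool_pos: [445.3, -163.5, 314.8]
tcp_rot: [-1.571, 0.0, -2.867]
contact_force: [0.8, -0.7, -0.3]
grip_width: 0.3
```

{"api": "arm_command", "payload": {
  "deltas": [
    [-0.0215, 0, -0.0283, 0],
    [-0.0215, 0, -0.0283, 0],
    [-0.0215, 0, -0.0283, 0],
    [-0.0215, 0, -0.0283, 0],
    [-0.0215, 0, -0.0283, 0]
  ]
}}

```text
time: 3.05
tool_pos: [510.4, 1.9, 314.8]
tcp_rot: [-1.571, 0.0, -2.867]
contact_force: [1.2, -0.6, -0.9]
grip_width: 0.5
```

{"api": "arm_command", "payload": {
  "deltas": [
    [-0.0033, 0, -0.0373, 0],
    [-0.0033, 0, -0.0373, 0],
    [-0.0033, 0, -0.0373, 0],
    [-0.0033, 0, -0.0373, 0],
    [-0.0033, 0, -0.0373, 0]
  ]
}}

```text
time: 3.55
tool_pos: [474.8, 185.9, 314.8]
tcp_rot: [-1.571, 0.0, -2.867]
contact_force: [-0.0, -0.4, -0.8]
grip_width: 0.3
```

{"api": "arm_command", "payload": {
  "deltas": [
    [-0.0033, 0, -0.0373, 0],
    [-0.0033, 0, -0.0373, 0],
    [-0.0033, 0, -0.0373, 0],
    [-0.0033, 0, -0.0373, 0],
    [-0.0033, 0, -0.0373, 0]
  ]
}}

```text
time: 4.05
tool_pos: [440.1, 369.9, 314.7]
tcp_rot: [-1.571, 0.0, -2.867]
contact_force: [1.1, -0.6, 0.1]
grip_width: 0.4
```

```bash
python3 - <<'E'
from h import *
from scipy.spatial.transform import Rotation as Ro
o=bot.get_obs(); c=vision.capture("wrist"); R=Ro.from_euler("xyz",o["tcp_rot"]).as_matrix()
T=np.eye(4);T[:3,:3]=R;T[:3,3]=o["tool_pos"]; c["world_to_cam"]=np.linalg.inv(T@c["mount"])
print(o["time"],o["tool_pos"],o["joint_positions"],"cam",(T@c["mount"])[:3,3].round())
for d in vision.find_in(c,"stray_bowl"): print(round(d["confidence"],2),world(d["xyz"],c).round())
for d in vision.regions_of(c,"stray_bowl"):
    cs,_=cv2.findContours(d["mask"].astype(np.uint8),cv2.RETR_EXTERNAL,cv2.CHAIN_APPROX_NONE); k=max(cs,key=cv2.contourArea); e=cv2.fitEllipse(k); print(d["confidence"],e,ray(c,e[0],20).round(1))
im=c["img"].copy()
for z,col in ((55,(255,0,0)),(0,(0,255,0))): cv2.circle(im,tuple(int(v) for v in proj(c,[441,368,z]).round()),3,col,-1)
th=np.linspace(0,6.28,60); 
cv2.polylines(im,[np.array([proj(c,[441+54.5*np.cos(t),368+54.5*np.sin(t),2]) for t in th]).astype(int)],True,(0,255,0))
cv2.imwrite("pics/w1.png",im[:,:,::-1])
E
```

```text
4.05 [440.05922206 369.86422409 314.70688725] [ 5.65722988e-01  3.91260068e-01  1.23124624e+00 -1.40365399e-04
  1.51900514e+00  1.86165090e+00] cam [515. 391. 466.]
0.76 [319. 515.  35.]
0.61 [451. 374.  37.]
0.78 ((254.593994140625, 155.33860778808594), (64.64152526855469, 65.58518981933594), 167.77928161621094) [447.2 373.8  20. ]
0.71 ((151.10816955566406, 210.9169464111328), (60.06291961669922, 63.87827682495117), 94.81520080566406) [309.  516.8  20. ]
```

View pics/w1.png

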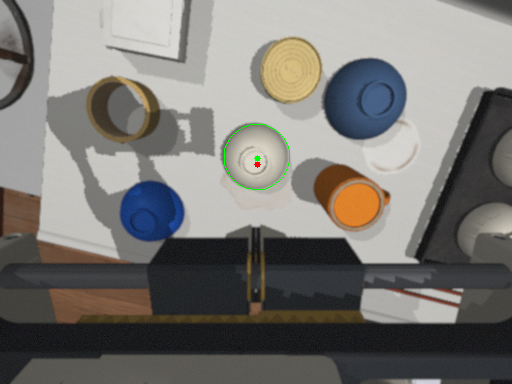

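The wrist view shows the white bowl at (255,158). My prediction at (441,368) fits its outline, with the foot ring about 5 mm further in +x. Refined estimate is about (444,371). Descending to tips at about 90 mm.

{"api": "arm_command", "payload": {
  "deltas": [
    [-0.004, 0.04, 0, 0],
    [0, 0.045, 0, 0],
    [0, 0.045, 0, 0],
    [0, 0.045, 0, 0],
    [0, 0.042, 0, 0]
  ]
}}

```text
time: 4.7
tool_pos: [444.7, 367.9, 96.1]
tcp_rot: [-1.57, -0.0, -2.868]
contact_force: [0.1, 0.3, -0.1]
grip_width: 0.2
```

{"api": "arm_command", "payload": {
  "deltas": [
    [0, 0, 0, 0],
    [0, 0, 0, 0],
    [0, 0, 0, 0],
    [0, 0, 0, 0],
    [0, 0, 0, 0]
  ]
}}

```text
time: 5.2
tool_pos: [445.3, 369.9, 99.6]
tcp_rot: [-1.572, 0.003, -2.867]
contact_force: [-0.1, 0.9, 0.9]
grip_width: 0.4
```

```bash
python3 - <<'E'
from h import *
o=bot.get_obs(); t=o["tool_pos"]; print(o["time"],t)
s=vision.capture("scene"); p=vision.capture("top")
print(proj(s,[t[0],t[1],t[2]-8]),proj(s,[444,371,55]))
a=cv2.resize(s["img"][160:290,110:280],(680,520),interpolation=cv2.INTER_CUBIC)
cv2.imwrite("pics/s2.png",a[:,:,::-1])
E
```

```text
5.2 [445.270022   369.89068313  99.57222296]
[179.41039108 215.25112097] [180.96776138 225.72964585]
```

View pics/s2.png

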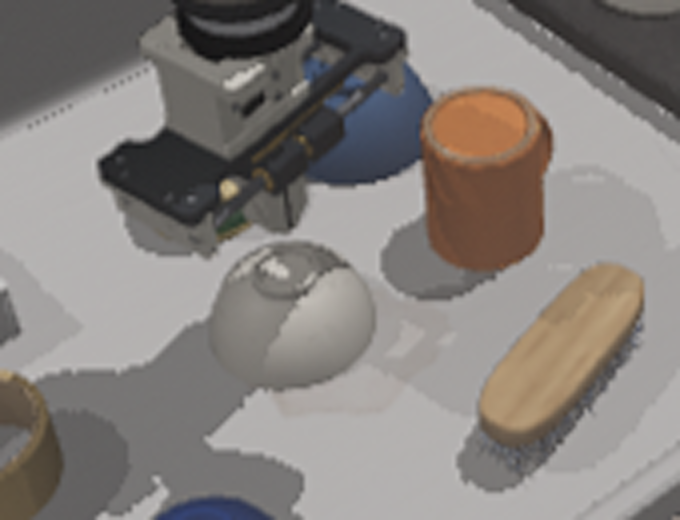

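Scene crop: closed fingertips around crop (285,220) stand just above the white bowl's foot ring (295,270), nothing is touched, and the position agrees with the projection. Finishing the hold of about 2 s, then rising.

{"api": "arm_command", "payload": {
  "deltas": [
    [0, 0, 0, 0],
    [0, 0, 0, 0],
    [0, 0, 0, 0],
    [0, 0, 0, 0],
    [0, 0, 0, 0]
  ]
}}

```text
time: 5.8
tool_pos: [444.4, 369.4, 97.6]
tcp_rot: [-1.571, -0.0, -2.867]
contact_force: [-0.4, 0.2, -0.8]
grip_width: 0.6
```

{"api": "arm_command", "payload": {
  "deltas": [
    [0, 0, 0, 0],
    [0, 0, 0, 0],
    [0, 0, 0, 0],
    [0, 0, 0, 0],
    [0, 0, 0, 0]
  ]
}}

```text
time: 6.3
tool_pos: [444.5, 369.4, 97.7]
tcp_rot: [-1.571, 0.0, -2.867]
contact_force: [-0.5, 0.5, -1.4]
grip_width: 0.6
```

{"api": "arm_command", "payload": {
  "deltas": [
    [0, 0, 0, 0],
    [0, 0, 0, 0],
    [0, 0, 0, 0],
    [0, 0, 0, 0],
    [0, 0, 0, 0]
  ]
}}

```text
time: 6.8
tool_pos: [444.5, 369.4, 97.7]
tcp_rot: [-1.571, 0.0, -2.867]
contact_force: [-0.0, -0.0, 0.8]
grip_width: 0.6
```

{"api": "arm_command", "payload": {
  "deltas": [
    [0, -0.04, 0, 0],
    [0, -0.045, 0, 0],
    [0, -0.045, 0, 0],
    [0, -0.045, 0, 0],
    [0, -0.042, 0, 0]
  ]
}}

```text
time: 7.3
tool_pos: [444.2, 369.3, 317.1]
tcp_rot: [-1.571, 0.001, -2.867]
contact_force: [1.2, 0.3, -0.0]
grip_width: 0.4
```

{"api": "arm_command", "payload": {
  "deltas": [
    [0.0021, 0, 0.0399, 0],
    [0.0021, 0, 0.0399, 0],
    [0.0021, 0, 0.0399, 0],
    [0.0021, 0, 0.0399, 0],
    [0.0021, 0, 0.0399, 0]
  ]
}}

```text
time: 7.8
tool_pos: [488.5, 173.1, 314.8]
tcp_rot: [-1.571, 0.0, -2.866]
contact_force: [0.8, -0.3, 0.3]
grip_width: 0.2
```

{"api": "arm_command", "payload": {
  "deltas": [
    [0.0021, 0, 0.0399, 0],
    [0.0021, 0, 0.0399, 0],
    [0.0021, 0, 0.0399, 0],
    [0.0021, 0, 0.0399, 0],
    [0.0021, 0, 0.0399, 0]
  ]
}}

```text
time: 8.3
tool_pos: [532.6, -21.9, 314.8]
tcp_rot: [-1.571, 0.0, -2.867]
contact_force: [1.1, 0.9, -0.7]
grip_width: 0.3
```

{"api": "arm_command", "payload": {
  "deltas": [
    [0.0021, 0, 0.0399, 0],
    [0.0021, 0, 0.0399, 0],
    [0.0021, 0, 0.0399, 0],
    [0.0021, 0, 0.0399, 0],
    [0.0021, 0, 0.0399, 0]
  ]
}}

```text
time: 8.8
tool_pos: [576.6, -216.8, 314.7]
tcp_rot: [-1.571, 0.0, -2.867]
contact_force: [0.7, 0.4, 0.0]
grip_width: 0.5
```

```bash
python3 - <<'E'
from h import *
from scipy.spatial.transform import Rotation as Ro
o=bot.get_obs(); c=vision.capture("wrist"); R=Ro.from_euler("xyz",o["tcp_rot"]).as_matrix()
T=np.eye(4);T[:3,:3]=R;T[:3,3]=o["tool_pos"]; c["world_to_cam"]=np.linalg.inv(T@c["mount"])
print(o["time"],o["tool_pos"],o["joint_positions"])
for d in vision.find_in(c,"bare_pad"): print(round(d["confidence"],2),world(d["xyz"],c).round())
for d in vision.regions_of(c,"bare_pad"):
    cs,_=cv2.findContours(d["mask"].astype(np.uint8),cv2.RETR_EXTERNAL,cv2.CHAIN_APPROX_NONE); k=max(cs,key=cv2.contourArea); e=cv2.fitEllipse(k); print(d["confidence"],e,ray(c,e[0],6).round(1))
im=c["img"].copy()
th=np.linspace(0,6.28,60)
cv2.polylines(im,[np.array([proj(c,[576+46*np.cos(t),-215.5+46*np.sin(t),6]) for t in th]).astype(int)],True,(0,255,0))
cv2.imwrite("pics/w2.png",im[:,:,::-1])
E
```

```text
8.8 [ 576.57121933 -216.80824266  314.72072175] [-4.84005189e-01  4.75693957e-01  1.09931182e+00 -3.39312235e-05
  1.56654086e+00  8.12125265e-01]
```

View pics/w2.png

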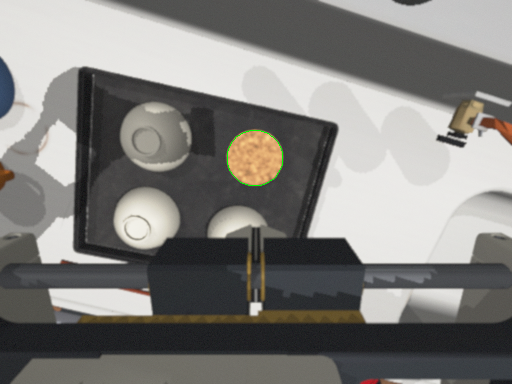

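The projected pad circle coincides with the bare cork pad at (255,157), and the hand is directly above it. Descending to tips about 35 mm above the pad and holding.

{"api": "arm_command", "payload": {
  "deltas": [
    [0, 0.038, 0, 0],
    [0, 0.038, 0, 0],
    [0, 0.038, 0, 0],
    [0, 0.038, 0, 0],
    [0, 0.038, 0, 0]
  ]
}}

```text
time: 9.45
tool_pos: [576.4, -213.6, 123.8]
tcp_rot: [-1.571, 0.001, -2.866]
contact_force: [-0.8, -0.5, 0.4]
grip_width: 0.5
```

{"api": "arm_command", "payload": {
  "deltas": [
    [0, 0.038, 0, 0],
    [0, 0.026, 0, 0],
    [0, 0.012, 0, 0],
    [0, 0, 0, 0],
    [0, 0, 0, 0]
  ]
}}

```text
time: 9.95
tool_pos: [577.4, -215.1, 50.1]
tcp_rot: [-1.569, 0.002, -2.866]
contact_force: [0.8, -0.4, 0.6]
grip_width: 0.4
```

{"api": "arm_command", "payload": {
  "deltas": [
    [0, 0, 0, 0],
    [0, 0, 0, 0],
    [0, 0, 0, 0],
    [0, 0, 0, 0],
    [0, 0, 0, 0]
  ]
}}

```text
time: 10.45
tool_pos: [576.6, -215.2, 48.9]
tcp_rot: [-1.57, 0.0, -2.867]
contact_force: [-0.1, 0.2, 0.1]
grip_width: 0.5
```

{"api": "arm_command", "payload": {
  "deltas": [
    [0, 0, 0, 0],
    [0, 0, 0, 0],
    [0, 0, 0, 0],
    [0, 0, 0, 0],
    [0, 0, 0, 0]
  ]
}}

```text
time: 10.95
tool_pos: [576.6, -215.2, 48.7]
tcp_rot: [-1.571, -0.0, -2.867]
contact_force: [0.5, 0.1, 0.3]
grip_width: 0.5
```

{"api": "arm_command", "payload": {
  "deltas": [
    [0, 0, 0, 0],
    [0, 0, 0, 0],
    [0, 0, 0, 0],
    [0, 0, 0, 0],
    [0, 0, 0, 0]
  ]
}}

```text
time: 11.45
tool_pos: [576.5, -215.2, 48.7]
tcp_rot: [-1.571, -0.0, -2.867]
contact_force: [0.5, -0.5, 0.7]
grip_width: 0.5
```

{"api": "arm_command", "payload": {
  "deltas": [
    [0, 0, 0, 0],
    [0, 0, 0, 0],
    [0, 0, 0, 0],
    [0, 0, 0, 0],
    [0, 0, 0, 0]
  ]
}}

```text
time: 11.95
tool_pos: [576.5, -215.2, 48.7]
tcp_rot: [-1.571, -0.0, -2.867]
contact_force: [0.2, 0.2, -0.5]
grip_width: 0.5
```

{"api": "arm_command", "payload": {
  "deltas": [
    [0, -0.03, 0, 0],
    [0, -0.04, 0, 0],
    [0, -0.04, 0, 0],
    [0, -0.03, 0, 0],
    [0, -0.02, 0, 0]
  ]
}}

```text
time: 12.45
tool_pos: [577.2, -215.5, 211.8]
tcp_rot: [-1.568, 0.003, -2.867]
contact_force: [0.6, -0.1, -0.5]
grip_width: 0.3
```

{"api": "arm_command", "payload": {
  "deltas": [
    [0, 0, 0, 0],
    [0, 0, 0, 0],
    [0, 0, 0, 0],
    [0, 0, 0, 0],
    [0, 0, 0, 0]
  ]
}}

```text
time: 12.95
tool_pos: [576.2, -215.0, 207.5]
tcp_rot: [-1.572, -0.001, -2.867]
contact_force: [-0.2, 0.6, 0.2]
grip_width: 0.4
```

```bash
python3 - <<'E'
from h import *
o=bot.get_obs(); print(o["time"],o["tool_pos"],np.abs(o["dq"]).max(),o["contact_force"])
c=vision.capture("top"); a=cv2.imread("pics/top1.png")[:,:,::-1]
for n,(u0,u1,v0,v1) in dict(left=(80,260,100,268),).items():
    d=np.abs(c["img"][v0:v1,u0:u1].astype(int)-a[v0:v1,u0:u1]).max(2)>40; print(n,"changed px",d.sum())
cv2.imwrite("pics/top2.png",c["img"][:,:,::-1])
E
```

```text
12.95 [ 576.18302175 -214.98591792  207.54557667] 0.006187607267052543 [-0.22329822  0.60972535  0.15970442]
left changed px 4016
```

View pics/top2.png

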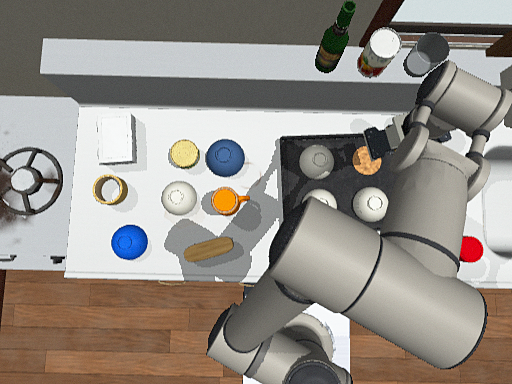

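The last top view shows everything still in place: white bowl (179,198), blue bowls, mug, tin and tray bowls. The only change in the left area is the arm's shadow near (210,240). The tips are at about 200 mm and the arm is still, so I'm handing in.

```bash
python3 -c "
from h import *
job.close_job(); o=bot.get_obs(); print(o['time'],o['tool_pos'])"
```

```text
the job is handed in; nothing more can be done
the job is handed in; nothing more can be done
```

The pointing job is done and handed in, with nothing touched. Close-up took about 13 s of the 48 s allowed.

1. **Stray bowl:** With closed fingers, I pointed straight down at the plain white bowl, at about (444, 369) mm. The fingertips were about 35 mm above it for about 2.1 s.
2. **Bare pad:** I passed over with the fingertips about 305 mm above the worktop. I then pointed at the middle of the bare pad, at about (576, -215) mm, with the fingertips about 35 mm above it for about 2 s.
3. **Finish:** I raised the hand straight up, and it came to rest with the fingertips at about 200 mm.

**Last checks:**
- Measured tool forces stayed under 2 N throughout.
- The final top view shows every object still in place, though the arm partly hides the front-left tray bowl.
- A pixel comparison of the left area reported 4016 changed pixels. By eye these are the arm's shadow, so that check could not confirm anything by itself.
- The different camera estimates of the stray bowl's centre varied by several millimetres, and I used a point in between. The pad estimates agreed to within about 2 mm. The network did not find the pad in the wrist picture, so I checked it there by overlaying its projected outline, which fitted.

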